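Open the spring-lid case of binding posts

ROBOT

A 6-joint arm with a two-finger parallel gripper is mounted at the origin on the work surface. World frame = base frame: x ahead of the robot, y to its left, z up, the work surface at z = 0. Lengths are in mm, angles in rad, forces in N, time in s.
With the tool pointing down it reaches from about 275 to 825 mm from the base axis. Payload 5.2 kg.
Tool frame: the origin (TCP) lies at the very end of the fingers, on their centre line; the grasp point (between the pads) lies 19 mm behind it; z points along the fingers, y is the line along which they close (so a half turn about z gives the same grasp; the last joint's range is limited). The gripper opens to 93 mm and grips with 3 to 60 N. Pads are 15 mm wide; open, the fingers measure 128 mm over their backs; the gripper's body (75 mm by 188 mm) begins 65 mm behind the grasp point.
Start: joints at [-1.51, 0.259, 1.535, -0, 1.348, -0.203], TCP at [143.434, -530.972, 218.653] pointing down, gripper open.
Joint ranges: [-3.14, 3.14], [-0.91, 2.08], [0.19, 2.58], [-1.22, 4.36], [0.22, 2.71], [-3.12, 3.12]. Speed limits (rad/s): [2.57, 2.57, 3.14, 3.14, 3.14, 3.14].

INTERFACE

Orientations are given as [roll, pitch, yaw] about the fixed x, y, z axes, in that order (R = Rz(yaw) Ry(pitch) Rx(roll)).
In Python, from bench import robot gives the robot as it stands. The module is installed in compiled form; this text tells all that it offers. Calls block until the motion is done:
- robot.move_ptp(position, orientation): joint-space move of the TCP to a pose.
- robot.move_linear(position, ori=None, speed=150, f_stop=None): straight line of the TCP; ori=None keeps the orientation; speed is the mean speed in mm/s. With f_stop (N) it stops when the force on the tool has changed by that much, and returns True; else False.
- robot.move_j(angles): joint-space move.
- robot.move_gripper(opening): opening from 0.0 (shut) to 1.0 (fully open); the grip force is fixed at half the most; returns when the fingers have stopped.
- robot.sleep(seconds).
- robot.inverse_kinematics(position, orientation): joint angles nearest the present ones, or None.
- robot.get_image(name): name is "scene" or "top"; returns a dict with "img" (420x560x3 uint8, blue, green, red), "fovy" (degrees; the focal length in pixels is half the picture's height over the tangent of half this angle, whatever the lens; pixels are square), "cx", "cy" (the principal point, pixels), "k1" (the pictures are not rectified: a ray, as slopes to the right and down, at radius r is drawn at 1 + k1 r^2 times it, then the intrinsics apply), "eye" and "orientation" of the camera in the world. Camera axes: x right, y down, z forward; pixel columns grow to the right and rows downward; lengths in mm; the calibration is good to about 2 mm. A picture is of the moment at which its call begins. There is no depth.
A pose or a line that the arm cannot do raises robot.MotionError and nothing moves.
- robot.hand_in(): hands the job in; it is judged then, once.
Readings, each from a call of its own:
- robot.current_t(): time.
- robot.current_qpos(): joint angles.
- robot.current_joint_vel(): joint speeds.
- robot.current_joint_efforts(): joint torques, N m.
- robot.current_tcp_pos(): TCP position.
- robot.current_eef_rot(): TCP orientation.
- robot.current_contact_force(): force on the tool from outside, world axes, zero at the start.
- robot.current_ft_torque(): the same for the moment, N m.
- robot.current_gripper_width(): opening from 0.0 (shut) to 1.0 (fully open).
- robot.current_finger_force(): force on a finger pad.
Only numpy, scipy, OpenCV 4.12 (cv2) and the standard library are available. Lean on these libraries where they do the work, as an engineer would, in place of code of your own. Each camera call takes 0.05 s, during which the arm holds its last target. There are 200 camera calls.

TASK

On the bookbinder's bench, open the green case of brass binding posts: press the orange release tab on its front down with a fingertip so that the blue lid springs up part way, then push the lid with the outside of the fingers all the way over until it leans back against its stop and stays there by itself. Be gentle with the case, touching it only with the fingers (nothing needs gripping); leave the glue jar, the brass weight and the wooden mallet where they are, and finish clear of everything with the tab free again.

Things in the scene. Friction and masses are not known exactly. Their poses are not given: they have to be found in the camera images.
- case: green open-topped case, 100 mm deep (x), 150 wide (y), 60 high, walls 4 mm, fixed to the bench by a dark steel foot (200 mm along y). Origin: centre of its underside, on the bench; z up. Its -x side is the front, roughly facing the robot, with the orange tab; +x is the hinge side. The shut blue lid lies on its rim.
- lid (a joint): angle of the blue lid (flat plate 100 x 150 x 8 mm, about 0.12 kg) about its level hinge on the case's far top edge, along case y. 0 = shut, held by the tab's hook. Released, a spring lifts it to about 0.8 rad and holds it there. Above that it moves freely: let go before upright (1.57) it falls back to 0.8, beyond it falls on to its stop at 1.95 = fully open. Under 1 N at the edge moves it.
- tab (a joint): rocking angle of the orange release tab. 0 = up, at rest; 0.3 = fully down. Pressing the paddle down swings the hook on the tab's upper end forward off the lid, which comes free at about 0.15 to 0.2 rad. About 1 N at tab_press starts it, 4 to 5 N holds it fully down; it springs back when let go.
- tab_press (a point): where to press: top face of the orange paddle near its outer end, 91 mm in front of (case -x) the case's centre, 37 mm above the bench at rest, 36 mm in front of the tab's pivot; it sinks about 11 mm. Paddle 45 mm long (case x), 50 wide, 4 thick; its outer edge is 13 mm beyond this point. The hook rises 33 mm behind this point (case +x), 30 mm wide, to 72 mm above the bench.
- lid_edge (a point): middle of the lid's free front edge, on its underside; moves with the lid. Shut: 60 mm above the bench, 50 mm in front of the case's centre. Sprung up: about 132 mm above the bench, 20 mm in front of (robot side of) the case's centre; its underside then faces forward and down, open for a fingertip.
- lid_hinge (a point): middle of the lid's hinge axis: 50 mm behind the case's centre (+x), 60 mm above the bench; 100 mm from lid_edge. Fully open, the lid reaches 37 mm beyond this axis and 153 mm above the bench.
- glue_jar: white jar with red cap, 60 mm across, 75 mm high, loose; origin at the centre of its underside. Stands beside the case; not to be disturbed.
- weight: brass bookbinder's weight with a knob, 56 mm across, 58 mm high, 0.6 kg, loose; origin at the centre of its underside. Stands beside the case; not to be disturbed.
- mallet: wooden mallet lying on its side along its own x axis, head (64 mm thick, 100 mm along y) at x = +90 mm, handle end at x = -142 mm, 64 mm high, loose; origin on the bench under the handle. Lies beside the case; not to be disturbed.

How it is judged:
By the outcome, as a careful person would: the job done as asked, in the order asked, and still so for the second after the job is handed in, with the robot touching nothing.
It also fails if it takes over 40 s, if anything falls off the work surface, if the arm or the gripper's body presses on something with over 40 N, if the wrist force passes 120 N, or if a joint passes its speed limit or range.

## Working session

There is one attempt and no reset: what is moved stays moved. The work goes in short steps, each a Python script; the robot and the scene stay as the last script left them, time stands still between calls to the robot, and variables do not carry over. Pictures are saved under pics/ and viewed, at most 10 in all, crops included, and the job is handed in when it is done.

```bash
mkdir -p pics
cat > h.py <<'E'
import numpy as np, cv2
from bench import robot
from scipy.spatial.transform import Rotation as R
def cam(c):
    h,w=c['img'].shape[:2]; f=h/2/np.tan(np.radians(c['fovy'])/2)
    return f,c['cx'],c['cy'],c['k1'],np.array(c['eye']),R.from_euler('xyz',c['orientation']).as_matrix()
def project(c,P):
    f,cx,cy,k,e,M=cam(c); q=(np.atleast_2d(P)-e)@M; s=q[:,:2]/q[:,2:]
    s=s*(1+k*(s**2).sum(1,keepdims=True)); return s*f+[cx,cy]
E
python3 - <<'E'
from h import *
import pickle
for n in('scene','top'):
    c=robot.get_image(n); cv2.imwrite(f'pics/{n}0.png',c['img']); pickle.dump(c,open(n+'0.pkl','wb'))
    print({k:v for k,v in c.items() if k!='img'})
E
```

```text
{'fovy': 47.74815566072361, 'cx': 289.46236856740273, 'cy': 214.52199443150144, 'k1': -0.085688147337679, 'eye': array([1047.48580256,  601.88448174, 1174.05265577]), 'orientation': array([-2.59574993, -0.00856653,  2.39841049])}
{'fovy': 44.9740293266912, 'cx': 285.8211933751153, 'cy': 208.0071248867828, 'k1': 0.06331973160970912, 'eye': array([ 475.74463032,  119.79294209, 1399.72387919]), 'orientation': array([-3.07378129e+00, -3.89689457e-04, -1.58482943e+00])}
```

View pics/scene0.png

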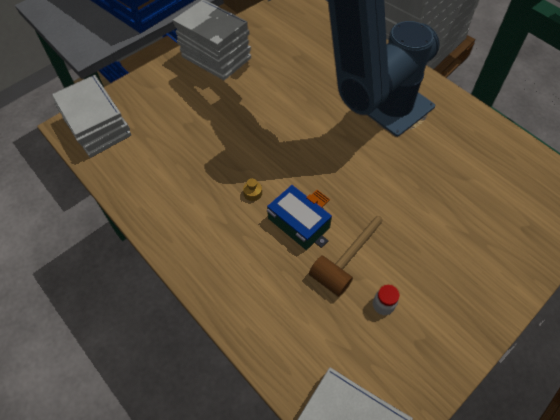

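View pics/top0.png

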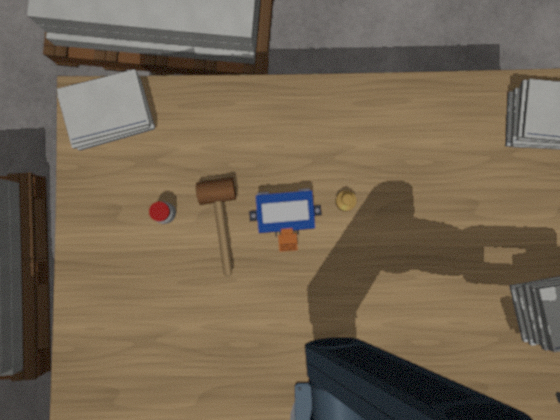

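Scene: the case is at about (298,215), the tab at (318,199), the weight at (253,189) and the mallet head at (330,275). Top: the lid is at (286,212), the tab at (288,240), the weight at (346,200) and the mallet handle at (222,240). I'll enlarge both views.

Run:
```python
import pickle,cv2,numpy as np
a=pickle.load(open('top0.pkl','rb'))['img'][180:260,190:370]
b=pickle.load(open('scene0.pkl','rb'))['img'][170:250,230:350]
A=cv2.resize(a,None,fx=4.4,fy=4.4,interpolation=cv2.INTER_CUBIC);cv2.imwrite('pics/topc.png',A)
cv2.imwrite('pics/scenec.png',cv2.resize(b,None,fx=6,fy=6,interpolation=cv2.INTER_CUBIC))
```

```text
(no output)
```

View pics/topc.png

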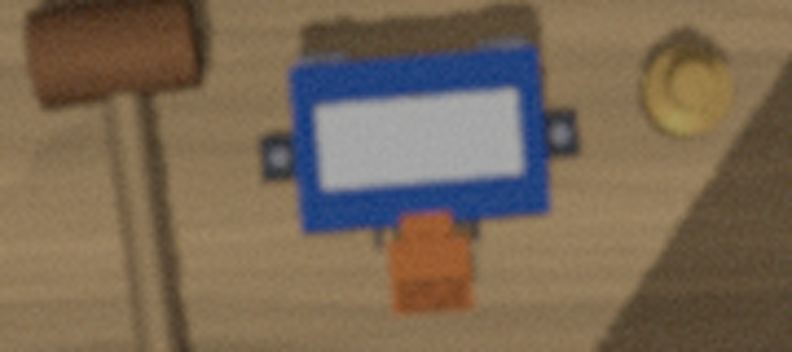

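View pics/scenec.png

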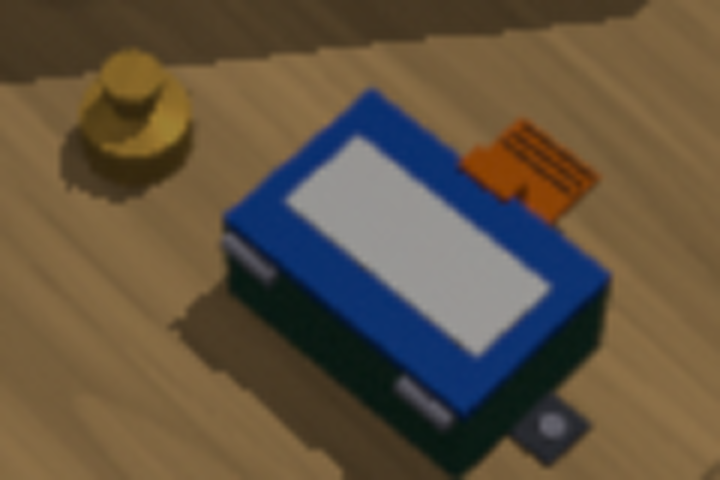

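```bash
cat > fit.py <<'E'
from h import *
import pickle
from scipy.optimize import least_squares
t=pickle.load(open('top0.pkl','rb'));s=pickle.load(open('scene0.pkl','rb'))
pt=(np.array([[290,68],[537,45],[550,212],[304,232]])+.5)/4.4-.5+[190,180]
ps=(np.array([[465,415],[225,215],[372,90],[610,277]])+.5)/6-.5+[230,170]
L=np.array([[50,75,68],[50,-75,68],[-50,-75,68],[-50,75,68.]])
def W(p,L): return L@R.from_euler('z',p[2]).as_matrix().T+[p[0],p[1],0]
def run(f): return least_squares(f,[500,100,0])
for n,f in (('top',lambda p:(project(t,W(p,L))-pt).ravel()),('scene',lambda p:(project(s,W(p,L))-ps).ravel()),
  ('both',lambda p:np.r_[(project(t,W(p,L))-pt).ravel(),(project(s,W(p,L))-ps).ravel()])):
    r=run(f);print(n,r.x.round(3),r.fun.round(1))
p=r.x; print('press',W(p,np.array([[-91,0,37.],[-50,0,60]])).round(1))
def ray(c,uv,z):
    return least_squares(lambda q:(project(c,[q[0],q[1],z])[0]-uv),[500,100]).x
for n,uv,z in (('weight',(690,84),50),('malhead L',(28,60),32),('malhead R',(200,45),32),('handle',(135,200),20)):
    print(n,ray(t,(np.array(uv)+.5)/4.4-.5+[190,180],z).round(0))
E
python3 fit.py
```

```text
top [5.57759e+02 1.19938e+02 7.10000e-02] [-0.4 -0.3  0.2  0.1  0.6 -0.1 -0.5  0.3]
scene [5.58025e+02 1.22045e+02 6.60000e-02] [-0.2  0.2 -0.3  0.3  0.1 -0.3  0.4 -0.1]
both [5.57796e+02 1.20855e+02 6.90000e-02] [-0.7 -0.4 -0.1  0.1  0.2 -0.  -0.9  0.2 -0.4 -0.2 -0.5  0.  -0.2 -0.6
  0.1 -0.5]
press [[467.  114.6  37. ]
 [507.9 117.4  60. ]]
weight [590. -44.]
malhead L [612. 360.]
malhead R [620. 255.]
handle [525. 297.]
```

```bash
cat >> h.py <<'E'
C=np.array([557.8,120.9]); Y=0.069; O=[np.pi,0,Y]
def w(x,y,z): return [C[0]+x*np.cos(Y)-y*np.sin(Y), C[1]+x*np.sin(Y)+y*np.cos(Y), z]
def shot(n,box,s):
    import pickle
    c=robot.get_image(n); x0,y0,x1,y1=box
    return cv2.resize(c['img'][y0:y1,x0:x1],None,fx=s,fy=s,interpolation=cv2.INTER_CUBIC)
E
python3 - <<'E'
from h import *
print(robot.current_eef_rot())
robot.move_gripper(0.0)
robot.move_ptp(w(-92,0,150),O)
robot.move_linear(w(-92,0,55),speed=120)
robot.sleep(.3)
f0=np.array(robot.current_contact_force())
print(robot.current_t(),robot.current_tcp_pos(),f0)
for z in np.arange(40,24.9,-1.5):
    hit=robot.move_linear(w(-92,0,z),speed=30,f_stop=7)
    f=np.array(robot.current_contact_force())-f0
    print(z,f.round(1),hit)
    if hit or f[2]>4.5: break
A=shot('scene',(230,130,350,250),4);B=shot('top',(230,160,350,280),4)
cv2.imwrite('pics/press.png',cv2.hconcat([A[:,:390],B[:,:400]]))
print(robot.current_t(),robot.current_tcp_pos())
E
```

```text
[-3.14002794e+00 -3.32973305e-04  2.63798123e-01]
5.3583 [466.35927723 114.57972735  55.5019706 ] [0.0811379  0.66986066 0.00545454]
40.0 [-1.1 -1.1  0.3] False
38.5 [-0.5 -1.2 -0.6] False
37.0 [ 0.3 -0.9  1. ] False
35.5 [ 1.2 -0.8  1. ] False
34.0 [0.4 0.4 0.1] False
32.5 [ 0.5 -1.2  3.3] False
31.0 [ 1.3 -1.3  4. ] False
29.5 [ 1.8 -0.7  4.6] False
7.8583 [466.44421385 114.58513552  29.67075647]
```

View pics/press.png

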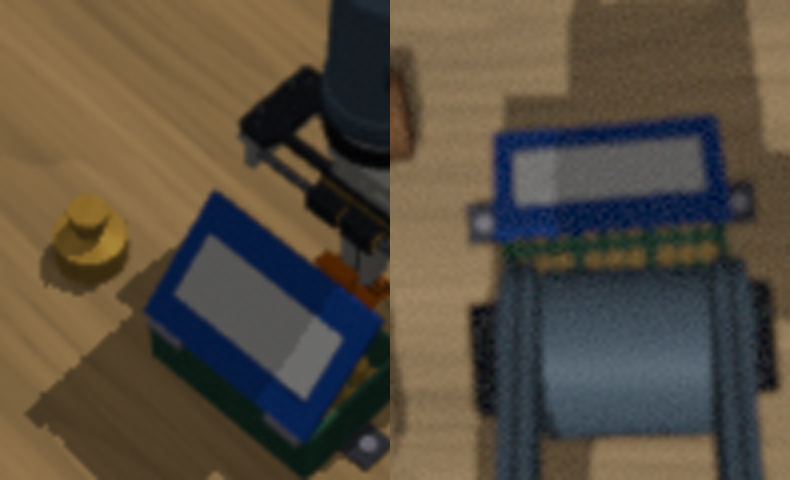

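The lid has sprung up: the contents show in front of it in the top view at about (610,255), and the finger is on the tab in the scene view at about (365,280). Next I release the tab and push the lid over.

Run:
```python
from h import *
robot.move_linear(w(-92,0,60),speed=60)
robot.move_linear(w(-90,0,115),speed=120)
robot.move_linear(w(-45,0,115),speed=100)
robot.sleep(.2); f0=np.array(robot.current_contact_force())
for x in range(-35,63,8):
    hit=robot.move_linear(w(x,0,115),speed=50,f_stop=6)
    print(x,(np.array(robot.current_contact_force())-f0).round(1),hit)
    if hit: break
robot.sleep(.3)
print(robot.current_t(),robot.current_tcp_pos())
A=shot('scene',(230,130,350,250),4);B=shot('top',(230,160,350,280),4)
cv2.imwrite('pics/push.png',cv2.hconcat([A[:,:390],B[:,:400]]))
```

```text
-35 [-0.3  1.  -0.2] False
-27 [-0.4  0.7 -0.1] False
-19 [0.4 0.7 0.7] False
-11 [1.7 0.3 0.4] False
-3 [-0.2  0.  -0.4] False
5 [ 0.3  0.4 -0.8] False
13 [-0.4  2.2 -1. ] False
21 [1.  0.6 0.1] False
29 [ 0.5  1.3 -0. ] False
37 [ 0.3 -0.   0.1] False
45 [ 1.3  1.3 -0.5] False
53 [ 1.   0.8 -0.7] False
61 [0.6 1.5 0.1] False
14.275 [618.52768368 125.11622103 115.01196358]
```

View pics/push.png

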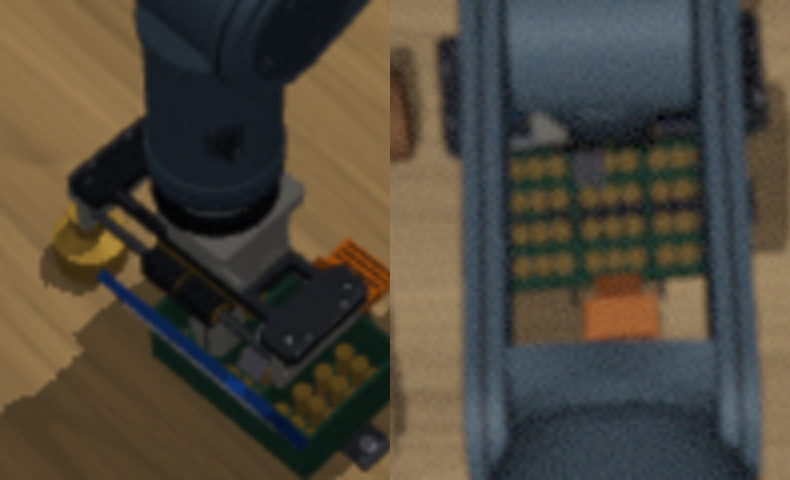

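The whole case interior shows in the top view (530–700, 150–280). The lid is edge-on in the scene view, (100,275) to (300,440), so it is past upright. I'll back off and check.

Run:
```python
from h import *
robot.move_linear(w(-90,0,117),speed=120)
robot.move_linear(w(-110,0,220),speed=150)
robot.move_ptp([300,-250,280],O)
robot.sleep(.3)
print(robot.current_t(),robot.current_tcp_pos())
A=shot('scene',(230,130,350,250),4);B=shot('top',(230,160,350,280),4)
cv2.imwrite('pics/end.png',cv2.hconcat([A[:,:390],B[:,:400]]))
import pickle
t=pickle.load(open('top0.pkl','rb'));s=pickle.load(open('scene0.pkl','rb'))
for a in(1.65,1.8,1.95):
    E=[w(50-100*np.cos(a)+h*np.sin(a),y,60+100*np.sin(a)+h*np.cos(a)) for h in (0,8) for y in(-75,75)]
    print(a,((project(s,E)-[230,130])*4).round(0).tolist(),((project(t,E)-[230,160])*4+[390,0]).round(0).tolist())
```

```text
18.4083 [ 300.38101856 -249.56496707  279.92235811]
1.65 [[133.0, 233.0], [304.0, 372.0], [124.0, 241.0], [295.0, 380.0]] [[723.0, 92.0], [479.0, 112.0], [721.0, 79.0], [478.0, 99.0]]
1.8 [[117.0, 249.0], [288.0, 389.0], [108.0, 258.0], [279.0, 398.0]] [[720.0, 68.0], [478.0, 88.0], [719.0, 56.0], [477.0, 76.0]]
1.95 [[101.0, 266.0], [272.0, 407.0], [93.0, 276.0], [263.0, 417.0]] [[718.0, 46.0], [476.0, 66.0], [717.0, 35.0], [476.0, 55.0]]
```

View pics/end.png

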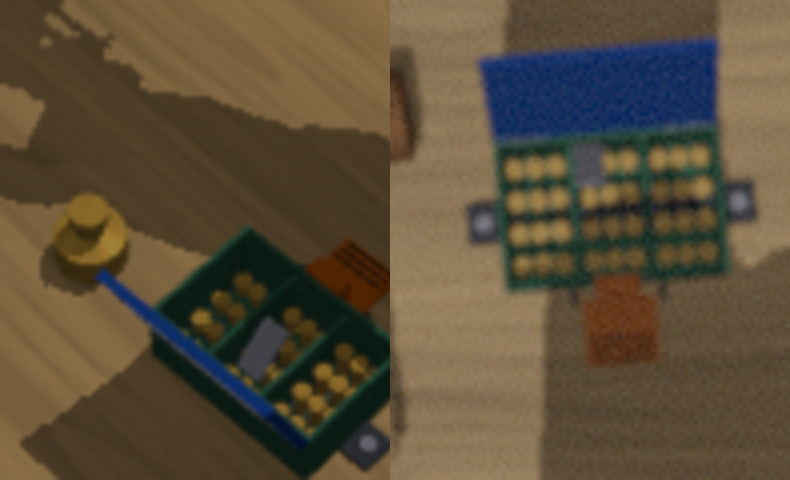

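The lid's far edge in the top view, (482,60) to (717,40), matches the 1.95 rad prediction, so it is on its stop. The tab is back up at (622,320), and the weight has not moved at (90,240).

```bash
python3 -c "
from bench import robot
print(robot.hand_in())"
```

```text
the job is handed in; nothing more can be done
None
```

The case is open, with the lid resting on its stop at about 1.95 rad, the tab back up, the neighbouring objects not touched and the arm clear; the job is handed in after about 18 s.

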